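Latch the drilling jig and set its clamp cap for a sliding fit

ROBOT

A 6-joint arm with a two-finger parallel gripper is mounted at the origin on the work surface; the furniture and walls round the work are solid. World frame = base frame: x ahead of the robot, y to its left, z up, the work surface at z = 0. Lengths are in m, angles in rad, forces in N, time in s.
With the tool pointing down it reaches from about 0.425 to 0.95 m from the base axis. Payload 3.5 kg.
Tool frame: the origin (TCP) lies midway between the tips of the shut fingers; the grasp point (between the pads) lies 19 mm behind it; z points along the fingers, x is the direction in which the jaws open and shut, and the axes are right-handed (so a half turn about z gives the same grasp; the last joint's range is limited). The gripper opens to 85 mm and grips with 20 to 120 N. Pads are 22 mm wide; open, the fingers measure 114 mm over their backs; the gripper's body (76 mm by 85 mm) begins 54 mm behind the grasp point. The pads swing forward as they close: fully open they stand 13 mm farther back than shut.
Start: joints at [1.153, 0.286, 1.577, -0, 1.279, -0.15], TCP at [0.179, 0.651, 0.198] pointing down, gripper open.
Joint ranges: [-2.77, 2.77], [-0.9, 2.22], [0.21, 2.48], [-1.53, 4.67], [0.24, 2.81], [-2.84, 2.84]. Speed limits (rad/s): [2.79, 2.79, 3.14, 3.14, 3.14, 3.14].

INTERFACE

Orientations are given as a unit quaternion [x, y, z, w].
In Python, from plant import readout, optics, ctrl gives the robot as it stands. The module is installed in compiled form; this text tells all that it offers.
- The arm moves only by the shell command python3 -m crank 'ROWS' [OPENING] [FORCE]. ROWS is text: rows parted by semicolons, each of 6 numbers parted by spaces: the shift along the tool's x, y, z in mm, then the turn, a rotation vector about the tool's x, y, z in rad. In form: dx dy dz ax ay az; .... A call has 1 to 5 rows; each row shifts and turns the commanded pose from where the row before left it, along the tool's axes as they then stand; what a row does not reach is not made up. A row lasts 1/8 s, in which the tool goes at most 62.5 mm and 10.7 degrees, less where a joint would pass 70% of its speed; a pose out of reach is approached as far as the arm can. A call is refused whole if a number of a shift passes 62.5 or a number of a turn 0.188, either way. A call with a gripper value outside its range is refused whole. OPENING is the opening, from -1 (shut) to 1 (fully open), set as the call begins (- or left out, the last holds). The fingers move at their own pace and stop on an object; FORCE is the grip in N (left out, the last holds). Time passes only in rows, so rows that do not move let the fingers close. It gives the time, the measured TCP pose, the force and the opening at its end, in the units of the state.
- readout.get_state(): the state, without advancing time (a new reading comes with each control period).
- optics.read_camera(name): name is "scene" or "top"; returns the picture (420x560x3 uint8, red, green, blue); there is no depth.
- optics.calibration(name): a dict with "mtx" (3x3 intrinsics, pixels), "dist_coeffs" ([k1, k2, p1, p2, k3] as OpenCV has them; the pictures are not rectified), "rvec" (rotation vector, rad) and "tvec" (3), from world to camera coordinates, as OpenCV has them. Camera axes: x right, y down, z forward; pixel columns grow to the right and rows downward; lengths in m; the calibration is good to about 2 mm. A picture is of the moment at which its call begins. calibration takes no time and is no camera call.
- ctrl.sign_off(): hands the job in, once; it reports no verdict.
Trained networks look in the newest picture that a camera, given by its name, has taken for a name from the list of things; names that differ only in an ending like _2 or _b are one class to them, and where a whole thing is asked for, a point or a joint stands for the part that bears it (a point fixed in the world has none). Each returns a list of dicts, best first, with "p" (0 to 1); they miss things now and then, are a little off and sometimes report something else, mostly with a low value. They report only what shows in the picture. A call takes as long as a camera call.
- optics.recognise(camera, thing): "xy" ([column, row] as shares, 0 to 1, of the picture: columns of its width, rows of its height, amid what is visible of it).
The state is a dict: "time": time; "qpos": joint angles; "dq": joint speeds; "joint_efforts": joint torques, N m; "eef_pos": TCP position; "tcp_rot": TCP orientation; "contact_force": force on the tool from outside, world axes, zero at the start; "wrist_torque": the same for the moment, N m; "opening": opening from 0.0 (shut) to 1.0 (fully open).
Only numpy, scipy, OpenCV 4.12 (cv2) and the standard library are available. Lean on these libraries where they do the work, as an engineer would, in place of code of your own. Each camera call takes 0.05 s, during which the arm holds its last target.

TASK

Secure the closed metal leaf of the dowel-drilling jig by turning its brass turnbutton until it lies across the end of the leaf. Then screw the black knurled cap down clockwise until it bottoms out, and back it off a quarter turn so that the dowel can just slide. Finish while still gripping the cap there, without letting go, and leave the other things on the bench where they are.

Things in the scene. Friction and masses are not known exactly. Their poses are not given: they have to be found in the camera images.
- jig: plywood drilling jig, fixed; base 100 (x) by 220 (y) by 24 mm, origin at the centre of its underside. Aluminium leaf (56 by 146 mm, closed, does not move), top 50 mm above the bench, hinged at +y. The cap's vertical axis is at x 0, y +35 mm, the turnbutton's at x 0, y -80 mm; an 18 mm steel bush (4 mm high) at y -8 mm. A 12 mm dowel lies along x under the leaf, below the cap
- turnbutton (a joint): angle of the brass turnbutton in rad, growing clockwise seen from above: at 0 its long end points to the jig's -x (open), at 1.571 it points to the jig's +y, square across the end of the leaf (secured); stops at -0.05 and 1.62. It stays where it is left (friction 0.06 N m)
- turnbutton_fin (a point): on the turnbutton's pivot axis, 70 mm above the bench, half-way up its upright thumb fin: 12 mm thick, 44 mm long, centred on the pivot, 56 to 82 mm above the bench; pinch it across its thickness. Under it a blade 16 mm wide, top 56 mm above the bench, reaches 42 mm from the pivot at its long end, 16 mm at the other. The point's -x axis points along the long end
- cap_turn (a joint): angle of the knurled cap in rad: 0 where it bottoms out (its screw's foot meets the dowel, a hard stop), growing as it is unscrewed, counter-clockwise from above; starts 1.9 to 2.9. Right-hand thread, 4 mm a turn (it sinks 0.64 mm per rad). It turns lightly (friction 0.06 N m) and stays where it is left
- cap_centre (a point): centre of the knurled cap, on its axis, half-way up. The cap is a black upright cylinder 42 mm in diameter, 30 mm high, with fine ribs and a white index line on top; bottomed out, its centre is 82 mm above the bench. Below it a brass collar 32 mm across stands on the leaf; nothing else is within 25 mm of the cap's side above the leaf
- knurled_cap: the same knurled cap; origin at the centre of its underside; x points along the white line
- sanding_block: brown block, 61 x 105 x 31 mm, loose, right of the jig; origin at its underside; to be left alone
- cup_red: red cup, 76 mm across, 92 mm high, loose, far right; origin at its underside; to be left alone
- tape_roll: roll of tape lying flat, 103 mm across, 26 mm high, loose, behind the jig on the left; to be left alone
- offcut: wooden offcut, 50 x 60 x 22 mm, loose, near right; to be left alone

How it is judged:
On the way, in this order (a step that is already met when the one before it is completed fails the run):
1. the turnbutton lies across the end of the leaf (value of joint turnbutton above 1.3 rad), for 0.2 s.
2. the cap is screwed down until it bottoms out, the turnbutton still across (value of joint cap_turn below 0.1 rad and value of joint turnbutton above 1.3 rad), for 0.2 s.
At the end, for the whole second after the job is handed in: The turnbutton lies across the leaf (over 1.3 rad), the cap, having been bottomed out, stands a quarter turn (1.57 rad, give or take 0.35) above its stop, at rest, and the fingers still grip it (over 3 N) (value of joint turnbutton above 1.3 rad and value of joint cap_turn between 1.22 and 1.92 rad and velocity of joint cap_turn between -0.1 and 0.1 rad/s and contact force between the fingers and knurled_cap above 3 N); the arm keeps its last pose, push and grip.
It fails at once if a loose bystander is moved by more than 20 mm (distance of any of sanding_block, cup_red, tape_roll, offcut from where it was at the start of the episode above 0.02 m).
It also fails if it takes over 58 s, if anything falls off the work surface, if the arm or the gripper's body presses on something with over 40 N, if the wrist force passes 120 N, or if a joint passes its speed limit or range.

## Working session

There is one attempt and no reset: what is moved stays moved. The work goes in short steps, Python scripts to look and compute and a shell command to move; the robot and the scene stay as the last step left them, time stands still between calls to the robot, and variables do not carry over. Pictures are saved under pics/ and viewed, and the job is handed in when it is done.

```bash
mkdir -p pics; python3 - <<'E'
from plant import readout, optics
import cv2
print(readout.get_state())
for c in("scene","top"):
    im=optics.read_camera(c); cv2.imwrite(f"pics/{c}0.png",im[:,:,::-1]); print(optics.calibration(c))
    for t in ["turnbutton_fin","cap_centre","jig","knurled_cap"]:
        print(c,t,[(round(d['p'],2),round(d['xy'][0]*560,1),round(d['xy'][1]*420,1)) for d in optics.recognise(c,t)][:3])
E
```

```text
{'time': 0.0, 'qpos': array([ 1.15298395e+00,  2.87186250e-01,  1.57816786e+00,  2.90395826e-05,
        1.27859416e+00, -1.50008468e-01]), 'dq': array([-0.00026047, -0.0004926 , -0.00135672, -0.00057294, -0.00177258,
       -0.00021193]), 'joint_efforts': array([ 3.89130673e-04, -4.05988240e+01, -2.92623103e+01, -1.49263906e-04,
        5.90822849e-03,  6.95328680e-06]), 'eef_pos': array([0.17828552, 0.65027539, 0.19703849]), 'tcp_rot': array([ 7.95179418e-01,  6.06373075e-01, -1.03946524e-03,  5.54020904e-04]), 'contact_force': array([-0.06092135,  0.7371191 ,  0.60675062]), 'wrist_torque': array([ 0.01792791, -0.00038021, -0.02403159]), 'opening': 0.9999221548232794}
{'mtx': array([[389.18010717,   0.        , 282.86919537],
       [  0.        , 389.18010717, 212.51689733],
       [  0.        ,   0.        ,   1.        ]]), 'dist_coeffs': array([-0.09316978,  0.        ,  0.        ,  0.        ,  0.        ]), 'rvec': array([ 1.47220364, -2.30391282,  0.68873436]), 'tvec': array([0.12731486, 0.46874272, 0.6271533 ])}
scene turnbutton_fin [(0.49, 261.4, 218.3)]
scene cap_centre [(0.88, 218.2, 233.0)]
scene jig [(0.58, 228.9, 246.8)]
scene knurled_cap [(0.89, 215.9, 236.5)]
{'mtx': array([[496.60590712,   0.        , 284.27323789],
       [  0.        , 496.60590712, 215.17356247],
       [  0.        ,   0.        ,   1.        ]]), 'dist_coeffs': array([-0.17263123,  0.        ,  0.        ,  0.        ,  0.        ]), 'rvec': array([ 2.17899372, -2.04281947,  0.20838602]), 'tvec': array([-0.09998741,  0.50042972,  1.02670451])}
top turnbutton_fin [(0.58, 279.1, 197.9)]
top cap_centre [(0.55, 228.7, 201.8)]
top jig [(0.81, 244.0, 205.9)]
top knurled_cap [(0.73, 225.9, 199.2)]
```

View pics/scene0.png

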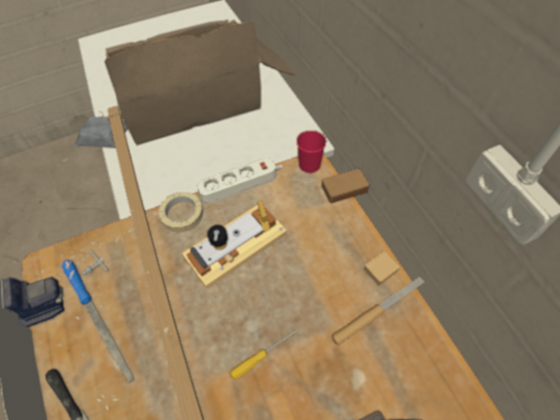

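View pics/top0.png

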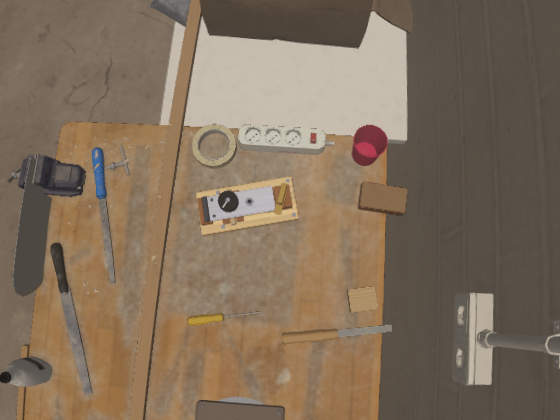

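```bash
cat > h.py <<'E'
import numpy as np,cv2
from plant import optics
def ray(cam,px):
    c=optics.calibration(cam);R=cv2.Rodrigues(c['rvec'])[0]
    n=cv2.undistortPoints(np.array([[px]],float),c['mtx'],c['dist_coeffs'])[0,0]
    return -R.T@c['tvec'], R.T@np.array([n[0],n[1],1])
def atz(cam,px,z):
    o,d=ray(cam,px); return o+d*(z-o[2])/d[2]
def proj(cam,P):
    c=optics.calibration(cam)
    return cv2.projectPoints(np.array(P,float).reshape(-1,3),c['rvec'],c['tvec'],c['mtx'],c['dist_coeffs'])[0][:,0]
E
python3 - <<'E'
from h import *
np.set_printoptions(precision=4,suppress=True)
for cam,f,k,k2 in(("scene",(261.4,218.3),(218.2,233),(215.9,236.5)),("top",(279.1,197.9),(228.7,201.8),(225.9,199.2))):
    print(cam,atz(cam,f,.07),atz(cam,k,.0834),atz(cam,k2,.0834))
E
```

```text
scene [ 0.5291 -0.0521  0.07  ] [0.5254 0.0471 0.0834] [0.5194 0.0543 0.0834]
top [ 0.539  -0.0543  0.07  ] [0.5205 0.0515 0.0834] [0.5257 0.0579 0.0834]
```

```bash
python3 - <<'E'
import cv2
a=cv2.imread("pics/top0.png")[165:245,185:310]; b=cv2.imread("pics/scene0.png")[190:290,170:295]
cv2.imwrite("pics/ta.png",cv2.resize(a,None,fx=6,fy=6,interpolation=cv2.INTER_CUBIC))
cv2.imwrite("pics/sa.png",cv2.resize(b,None,fx=6,fy=6,interpolation=cv2.INTER_CUBIC))
E
```

```text
(no output)
```

View pics/ta.png

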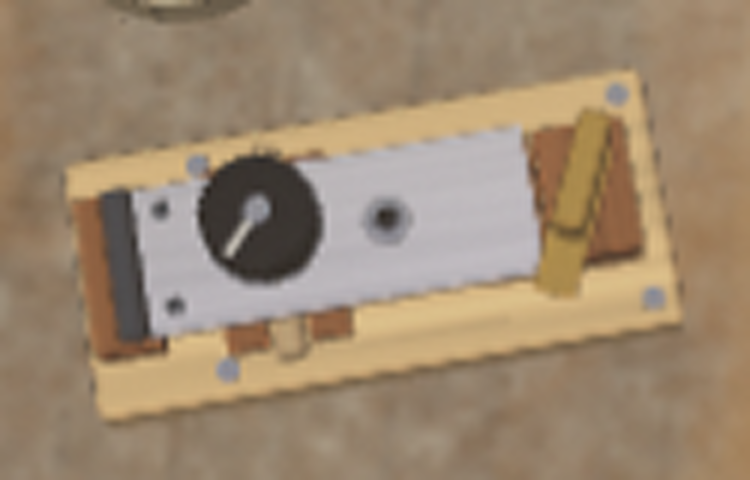

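View pics/sa.png

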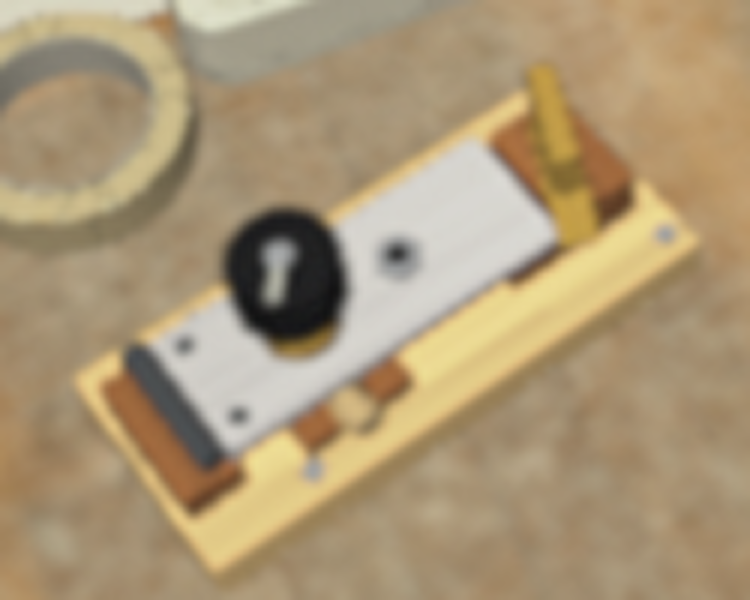

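```bash
python3 - <<'E'
from h import *
from scipy.optimize import least_squares
np.set_printoptions(precision=4,suppress=True)
T=lambda x,y:(185+x/6-.4,165+y/6-.4); S=lambda x,y:(170+x/6-.4,190+y/6-.4)
obs=[]
# jig-local corners (hinge +y => left)
L=[(.05,.11),(.05,-.11),(-.05,-.11),(-.05,.11)]
for l,p in zip(L,[(68,165),(632,70),(682,322),(103,420)]): obs.append(("top",(*l,.024),T(*p)))
for l,p in zip(L[1:],[(528,92),(700,240),(215,575)]): obs.append(("scene",(*l,.024),S(*p)))
obs.append(("scene",(.05,.11,.024),S(78,380)))
obs.append(("top",(0,-.008,.054),T(387,219)));obs.append(("scene",(0,-.008,.054),S(398,256)))
obs.append(("top",(0,.035,.0985),T(260,214)));obs.append(("scene",(0,.035,.0985),S(284,264)))
def W(p,l):
    c,s=np.cos(p[2]),np.sin(p[2]);return np.array([p[0]+c*l[0]-s*l[1],p[1]+s*l[0]+c*l[1],l[2]])
def res(p,cams=("top","scene")):
    return np.concatenate([proj(o[0],W(p,o[1]))[0]-o[2] for o in obs if o[0] in cams])
for cams in [("top",),("scene",),("top","scene")]:
    r=least_squares(res,[.53,.01,0.1],args=(cams,));p=r.x
    print(cams,p,np.abs(r.fun).max());print("cap",W(p,(0,.035,.083)),"fin",W(p,(0,-.08,.07)))
print(r.fun.reshape(-1,2))
a,b=atz("top",T(598,115),.082),atz("top",T(572,235),.082);print("fin ends",a,b,(a+b)/2,np.arctan2(*(b-a)[1::-1]))
a,b=atz("scene",S(541,72),.082),atz("scene",S(567,163),.082);print("fin ends",a,b,(a+b)/2,np.arctan2(*(b-a)[1::-1]))
a,b=atz("top",T(257,210),.0985),atz("top",T(230,255),.0985);print("line",np.arctan2(*(b-a)[1::-1]))
E
```

```text
('top',) [0.529  0.0185 0.2373] 1.1140621739799599
cap [0.5208 0.0526 0.083 ] fin [ 0.5478 -0.0592  0.07  ]
('scene',) [0.526  0.0178 0.253 ] 3.0011464031664445
cap [0.5172 0.0517 0.083 ] fin [ 0.546  -0.0597  0.07  ]
('top', 'scene') [0.5276 0.0181 0.2448] 3.31827830839444
cap [0.5191 0.0521 0.083 ] fin [ 0.547  -0.0595  0.07  ]
[[-0.7341  0.8824]
 [ 1.0382 -0.2957]
 [ 0.9037  0.3174]
 [-0.1625  1.418 ]
 [ 2.2676 -3.3183]
 [-0.0926 -0.1565]
 [-0.7384  0.4131]
 [-2.1066 -0.0496]
 [ 0.1868  0.8818]
 [-0.5239  0.0067]
 [-0.3541  0.4844]
 [-1.09   -1.0971]]
fin ends [ 0.5678 -0.0635  0.082 ] [ 0.5235 -0.0572  0.082 ] [ 0.5456 -0.0603  0.082 ] 2.999745762936303
fin ends [ 0.5636 -0.0635  0.082 ] [ 0.5228 -0.0565  0.082 ] [ 0.5432 -0.06    0.082 ] 2.97120648393151
line 2.6933494856955167
```

```bash
python3 - <<'E'
from h import *
np.set_printoptions(precision=4,suppress=True)
print("tcp proj",proj("top",[.178,.65,.197]),proj("scene",[.178,.65,.197]))
for z in (0,.1,.2,.3,.4,.5,.6):
    a=atz("top",(194,10),z);b=atz("top",(138,400),z); c=atz("scene",(116,115),z);d=atz("scene",(190,415),z)
    f=lambda p,q,x:p[1]+(q[1]-p[1])*(x-p[0])/(q[0]-p[0])
    print(z,[(round(f(a,b,x),3),round(f(c,d,x),3)) for x in(.2,.4,.6,.8)])
# outlet strip height etc.
E
```

```text
tcp proj [[-76.368  335.3904]] [[-88.4531 525.235 ]]
0 [(np.float64(0.224), np.float64(0.224)), (np.float64(0.219), np.float64(0.216)), (np.float64(0.214), np.float64(0.208)), (np.float64(0.208), np.float64(0.2))]
0.1 [(np.float64(0.197), np.float64(0.206)), (np.float64(0.192), np.float64(0.198)), (np.float64(0.186), np.float64(0.19)), (np.float64(0.181), np.float64(0.182))]
0.2 [(np.float64(0.17), np.float64(0.189)), (np.float64(0.164), np.float64(0.181)), (np.float64(0.159), np.float64(0.173)), (np.float64(0.153), np.float64(0.165))]
0.3 [(np.float64(0.142), np.float64(0.171)), (np.float64(0.137), np.float64(0.163)), (np.float64(0.131), np.float64(0.155)), (np.float64(0.126), np.float64(0.147))]
0.4 [(np.float64(0.115), np.float64(0.154)), (np.float64(0.109), np.float64(0.146)), (np.float64(0.104), np.float64(0.138)), (np.float64(0.099), np.float64(0.13))]
0.5 [(np.float64(0.087), np.float64(0.136)), (np.float64(0.082), np.float64(0.128)), (np.float64(0.077), np.float64(0.12)), (np.float64(0.071), np.float64(0.112))]
0.6 [(np.float64(0.06), np.float64(0.118)), (np.float64(0.055), np.float64(0.11)), (np.float64(0.049), np.float64(0.102)), (np.float64(0.044), np.float64(0.094))]
```

```bash
python3 - <<'E'
import cv2
a=cv2.imread("pics/top0.png")[100:420,0:270]; b=cv2.imread("pics/scene0.png")[90:420,0:260]
cv2.imwrite("pics/tb.png",cv2.resize(a,None,fx=1.8,fy=1.8,interpolation=cv2.INTER_CUBIC))
cv2.imwrite("pics/sb.png",cv2.resize(b,None,fx=1.8,fy=1.8,interpolation=cv2.INTER_CUBIC))
E
```

```text
(no output)
```

View pics/sb.png

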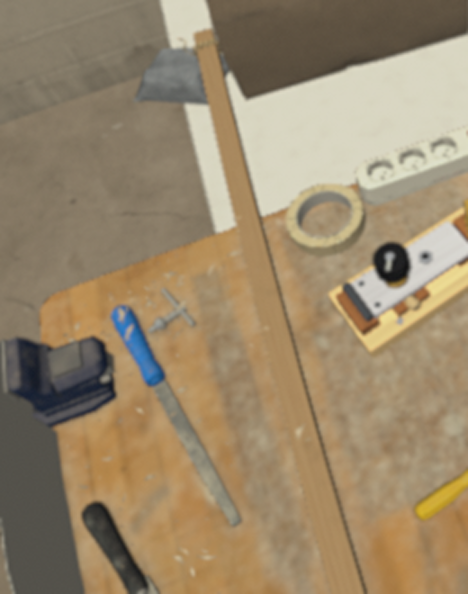

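View pics/tb.png

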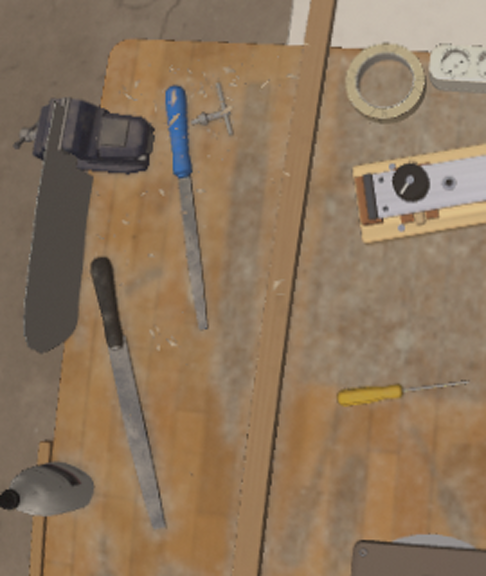

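```bash
cat > go.py <<'E'
import sys,numpy as np
from plant import readout
s=readout.get_state()
from scipy.spatial.transform import Rotation as R
r=R.from_quat(s['tcp_rot']); M=r.as_matrix()
x,y,z,yaw=map(float,sys.argv[1:5])
d=M.T@(np.array([x,y,z])-s['eef_pos'])*1000
Mt=np.array([[np.cos(yaw),np.sin(yaw),0],[np.sin(yaw),-np.cos(yaw),0],[0,0,-1]]).T
rv=(r.inv()*R.from_matrix(Mt)).as_rotvec()
print("t",round(s['time'],2),"pos",s['eef_pos'].round(4),"yaw",round(np.arctan2(M[1,0],M[0,0]),3),"tilt",M[:,2].round(4),"op",round(s['opening'],3))
print("F",s['contact_force'].round(2),"T",s['wrist_torque'].round(3),"q",s['qpos'].round(3))
print("shift",d.round(1),"turn",rv.round(3))
E
python3 -m crank '0 0 -60 0 0 0; -30 46 -5 0 0 0; -30 46 -5 0 0 0; -30 46 -5 0 0 0; -30 46 -5 0 0 0'
python3 -m crank '-30 46 0 0 0 0; -30 46 0 0 0 0; -30 46 0 0 0 0; -53 31 0 0 0 0; -53 31 0 0 0 0' 
python3 go.py .546 -.06 .11 1.415
```

```text
time: 1.12
eef_pos: [0.3252, 0.4852, 0.2789]
tcp_rot: [0.795, 0.607, 0.0, -0.0]
contact_force: [-0.6, 0.4, 0.4]
opening: 1.001
time: 1.75
eef_pos: [0.4658, 0.2428, 0.2786]
tcp_rot: [0.795, 0.606, 0.0, 0.0]
contact_force: [1.0, -0.8, 0.1]
opening: 1.0
t 1.75 pos [0.4658 0.2428 0.2786] yaw 1.303 tilt [ 6.e-04  1.e-04 -1.e+00] op 1.0
F [ 1.05 -0.82  0.15] T [ 0.008 -0.063  0.045] q [ 0.287 -0.101  1.848 -0.     1.395 -1.016]
shift [-270.8  157.3  168.6] turn [ 0.001 -0.    -0.112]
```

```bash
python3 -m crank '-45 27 10 0 0 -0.02; -50 29 20 0 0 -0.02; -50 29 25 0 0 -0.02; -50 29 25 0 0 -0.02; -45 27 25 0 0 -0.03' 0.2
python3 -m crank '0 0 0 0 0 0; 0 0 0 0 0 0'
python3 go.py .546 -.06 .11 1.415
```

```text
time: 2.38
eef_pos: [0.5486, -0.0222, 0.1736]
tcp_rot: [0.761, 0.649, 0.0, 0.001]
contact_force: [-0.3, 0.1, 0.2]
opening: 0.597
time: 2.62
eef_pos: [0.5482, -0.02, 0.1741]
tcp_rot: [0.761, 0.649, 0.0, -0.0]
contact_force: [0.2, -0.7, -0.8]
opening: 0.601
t 2.62 pos [ 0.5482 -0.02    0.1741] yaw 1.412 tilt [ 1.e-04  4.e-04 -1.e+00] op 0.601
F [ 0.15 -0.65 -0.76] T [-0.02  -0.016 -0.019] q [-0.222  0.03   1.912  0.     1.2   -1.634]
shift [-39.9   4.1  64.1] turn [ 0.    -0.    -0.003]
```

```bash
python3 -m crank '-20 2 0 0 0 0; -20 2 30 0 0 0; 0 0 30 0 0 0; 0 0 0 0 0 0'
python3 go.py .546 -.06 .06 1.415
python3 - <<'E'
from plant import optics
import cv2
for c,r in (("top",(160,240,220,320)),("scene",(160,260,200,330))):
    im=optics.read_camera(c)[r[0]:r[1],r[2]:r[3],::-1]; cv2.imwrite(f"pics/{c}1.png",cv2.resize(im,None,fx=5.5,fy=5.5,interpolation=cv2.INTER_CUBIC))
E
```

```text
time: 3.12
eef_pos: [0.5439, -0.0598, 0.112]
tcp_rot: [0.76, 0.649, -0.001, -0.002]
contact_force: [0.4, -0.2, -0.0]
opening: 0.598
t 3.12 pos [ 0.5439 -0.0598  0.112 ] yaw 1.414 tilt [-0.0044  0.0011 -1.    ] op 0.598
F [ 0.37 -0.2  -0.02] T [ 0.002 -0.042  0.008] q [-0.295  0.098  1.962 -0.     1.087 -1.708]
shift [ 0.1  2.3 52. ] turn [-0.005 -0.    -0.001]
```

View pics/top1.png

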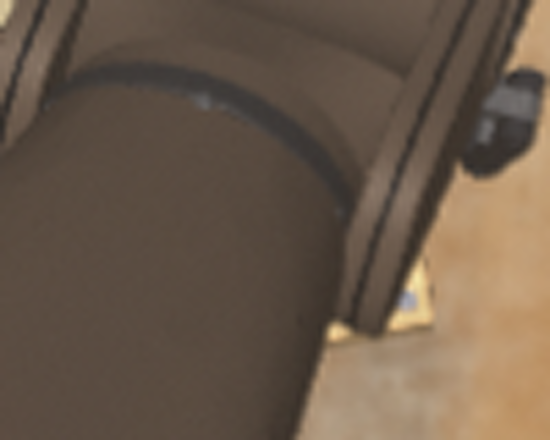

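View pics/scene1.png

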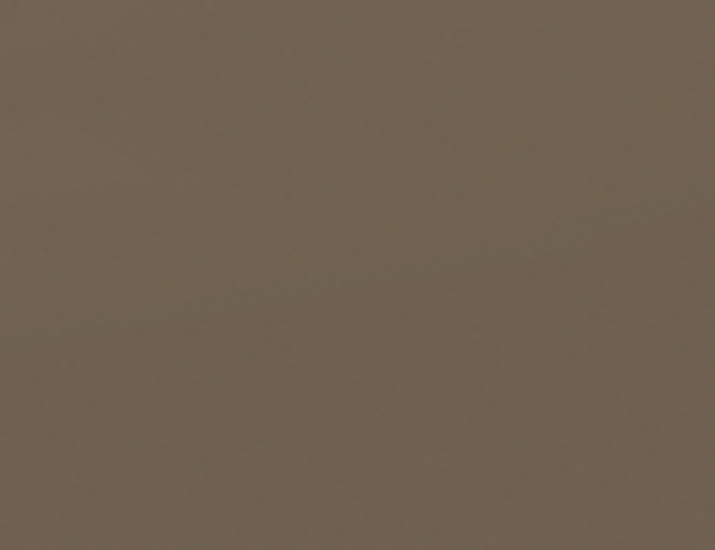

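The arm hides the fin in both views, so from here I go by forces.

```bash
python3 -m crank '0 2 15 0 0 0; 0 0 15 0 0 0; 0 0 12 0 0 0; 0 0 8 0 0 0; 0 0 0 0 0 0'
python3 go.py .546 -.06 .06 1.415
python3 -m crank '0 0 0 0 0 0; 0 0 0 0 0 0; 0 0 0 0 0 0; 0 0 0 0 0 0' -1 25
python3 go.py .546 -.06 .06 1.415
```

```text
time: 3.85
eef_pos: [0.5471, -0.0604, 0.0627]
tcp_rot: [0.761, 0.649, -0.001, -0.001]
contact_force: [0.4, -0.2, 1.1]
opening: 0.598
t 3.85 pos [ 0.5471 -0.0604  0.0627] yaw 1.413 tilt [-1.9e-03  6.0e-04 -1.0e+00] op 0.598
F [ 0.44 -0.23  1.08] T [-0.003 -0.014  0.021] q [-0.294  0.17   1.983  0.     0.991 -1.707]
shift [ 0.2 -1.1  2.7] turn [-0.002 -0.    -0.002]
time: 4.35
eef_pos: [0.5479, -0.0606, 0.0641]
tcp_rot: [0.761, 0.649, 0.0, 0.0]
contact_force: [0.4, -0.4, 0.2]
opening: -0.0
t 4.35 pos [ 0.5479 -0.0606  0.0641] yaw 1.413 tilt [ 4.e-04 -1.e-04 -1.e+00] op -0.0
F [ 0.44 -0.43  0.15] T [0.028 0.041 0.025] q [-0.294  0.168  1.982  0.     0.991 -1.707]
shift [ 0.3 -2.   4.1] turn [ 0.     0.    -0.002]
```

```bash
python3 - <<'E'
from plant import optics
from h import *
import cv2
for c in ("top","scene"):
    im=optics.read_camera(c)[:,:,::-1].copy(); cv2.imwrite(f"pics/{c}2.png",im)
    print(proj(c,[[.5479,-.0606,.064],[.5479,-.0606,.2]]))
E
```

```text
[[282.33023405 194.73682889]
 [282.09071755 177.40339283]]
[[261.77219358 211.96047387]
 [257.9130336  172.92914768]]
```

View pics/top2.png

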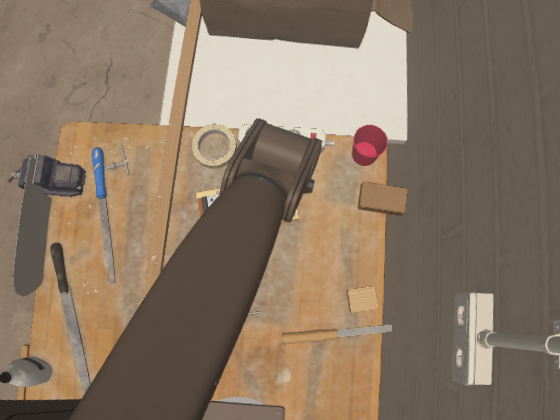

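View pics/scene2.png

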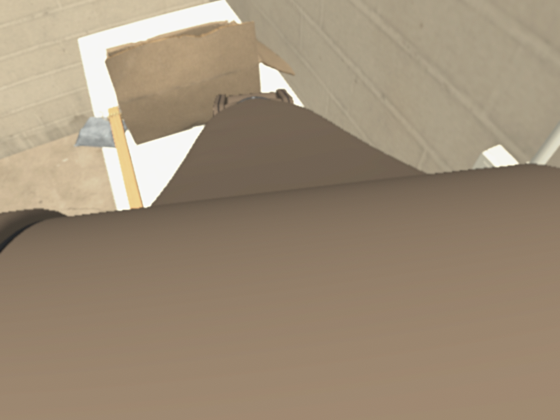

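```bash
python3 -m crank '2 0 0 0 0 0; 2 0 0 0 0 0; 0 0 0 0 0 0'
python3 go.py .546 -.06 .06 1.415
python3 -m crank '-2 0 0 0 0 0; -2 0 0 0 0 0; -2 0 0 0 0 0; -2 0 0 0 0 0; 0 0 0 0 0 0'
python3 go.py .546 -.06 .06 1.415
```

```text
time: 4.82
eef_pos: [0.5484, -0.0564, 0.0638]
tcp_rot: [0.761, 0.649, -0.0, -0.0]
contact_force: [0.6, 0.7, -0.8]
opening: 0.005
t 4.83 pos [ 0.5484 -0.0564  0.0638] yaw 1.413 tilt [-0.  0. -1.] op 0.005
F [ 0.62  0.72 -0.84] T [-0.015 -0.025  0.043] q [-0.287  0.169  1.982  0.     0.991 -1.7  ]
shift [-3.9 -1.8  3.8] turn [-0.    -0.    -0.002]
time: 5.45
eef_pos: [0.5471, -0.0647, 0.0638]
tcp_rot: [0.761, 0.649, 0.0, 0.0]
contact_force: [-0.6, -0.4, 0.2]
opening: 0.001
t 5.45 pos [ 0.5471 -0.0647  0.0638] yaw 1.413 tilt [ 0. -0. -1.] op 0.001
F [-0.6  -0.38  0.2 ] T [-0.031 -0.028  0.017] q [-0.302  0.168  1.983 -0.     0.991 -1.715]
shift [ 4.5 -1.9  3.8] turn [ 0.     0.    -0.002]
```

```bash
python3 -m crank '0 0 -40 0 0 0; 0 0 -60 0 0 0; 60 0 -20 0 0 0; 60 0 0 0 0 0; 60 0 0 0 0 0' 1
python3 -m crank '60 0 0 0 0 0; 50 0 0 0 0 0; 50 0 0 0 0 0; 0 0 0 0 0 0'
python3 - <<'E'
from plant import optics,readout
from h import *
s=readout.get_state();print(s['eef_pos'],s['opening'])
for c in ("top","scene"):
    im=optics.read_camera(c)[:,:,::-1].copy(); cv2.imwrite(f"pics/{c}3.png",im)
    print(proj(c,[s['eef_pos'],[0,0,0.],[0,0,.3]]), ray(c,(280,210)))
E
```

```text
time: 6.08
eef_pos: [0.5758, 0.1141, 0.1845]
tcp_rot: [0.761, 0.649, 0.001, 0.001]
contact_force: [1.3, -0.0, 0.3]
opening: 0.997
time: 6.58
eef_pos: [0.6001, 0.2738, 0.1831]
tcp_rot: [0.759, 0.651, 0.0, -0.0]
contact_force: [0.7, -0.8, -0.1]
opening: 1.002
[0.60007514 0.27381403 0.18313415] 1.0015010888078335
[[117.37899284 145.17019661]
 [237.97305967 446.90258457]
 [221.0424427  493.82519342]] (array([ 0.28919231, -0.08100572,  1.10650595]), array([ 0.21066024,  0.02174971, -0.97741076]))
[[ 85.34260631 218.47087664]
 [357.45911204 487.13904873]
 [402.05039324 502.57906418]] (array([0.08851827, 0.09074517, 0.78305804]), array([ 0.51512668, -0.21924994, -0.82865562]))
```

View pics/top3.png

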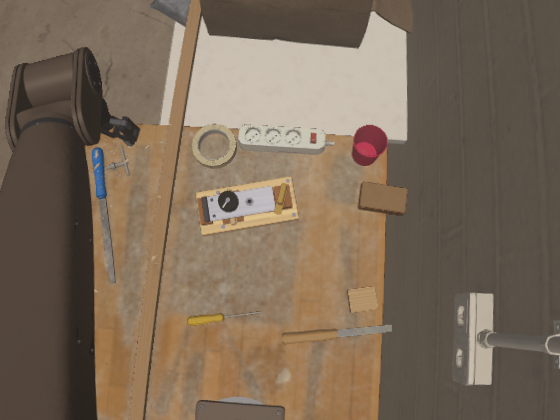

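View pics/scene3.png

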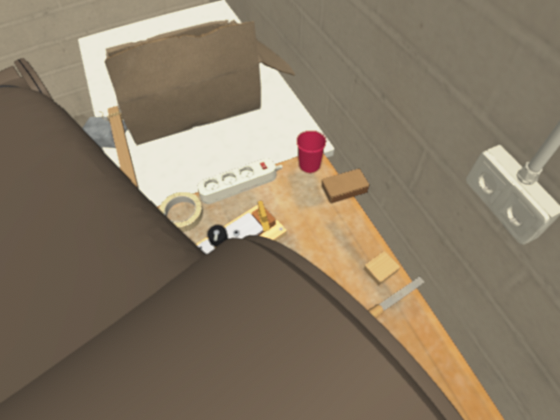

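```bash
python3 -m crank '0 0 40 0 0 0; 0 0 50 0 0 0; 0 0 0 0 0 0; 0 0 0 0 0 0' -1
python3 - <<'E'
from plant import optics,readout
from h import *
s=readout.get_state();print(s['eef_pos'],s['opening'])
c="top"
im=optics.read_camera(c)[:,:,::-1].copy()
p=proj(c,[s['eef_pos'],s['eef_pos']+[0,0,.073]]);print(p)
im=cv2.resize(im[60:200,50:220],None,fx=4,fy=4,interpolation=cv2.INTER_CUBIC)
for q in p: cv2.drawMarker(im,(int((q[0]-50)*4),int((q[1]-60)*4)),(0,0,255),0,16,1)
cv2.imwrite("pics/top4.png",im)
E
```

```text
time: 7.18
eef_pos: [0.6016, 0.2699, 0.0955]
tcp_rot: [0.761, 0.649, 0.001, 0.001]
contact_force: [-0.2, 0.4, 0.2]
opening: 0.142
[0.60164937 0.26992282 0.09548562] 0.1415743788153221
[[132.0270478  158.08802429]
 [121.59828021 146.93463727]]
```

View pics/top4.png

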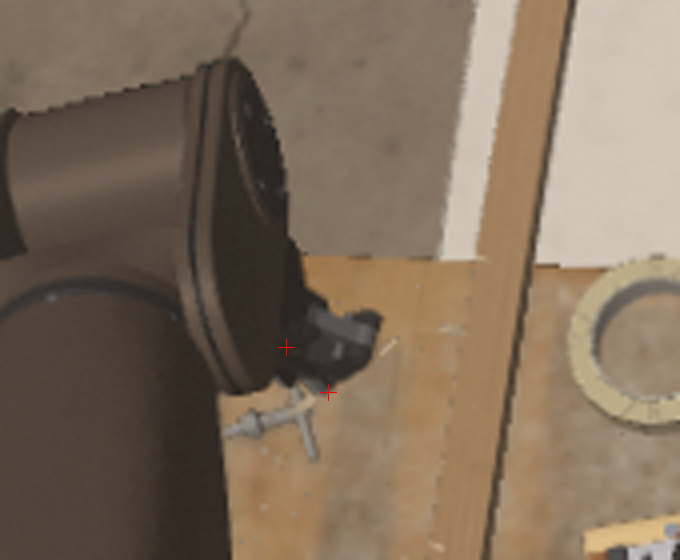

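```bash
python3 -m crank '60 0 0 0 0 0; 0 0 0 0 0 0' 
python3 - <<'E'
from plant import optics,readout
from h import *
c="top"
im=optics.read_camera(c)[:,:,::-1].copy()
s=readout.get_state();print(s['eef_pos'],s['opening'])
p=proj(c,[s['eef_pos'],s['eef_pos']+[0,0,.02],s['eef_pos']+[0,0,.04]]);print(p)
x,y=np.round(p[0]).astype(int)-[40,40]
im=cv2.resize(im[y:y+60,x:x+80],None,fx=9,fy=9,interpolation=cv2.INTER_CUBIC)
for q in p: cv2.drawMarker(im,(int((q[0]-x)*9+4),int((q[1]-y)*9+4)),(0,0,255),0,12,1)
cv2.imwrite("pics/top5.png",im)
E
```

```text
time: 7.48
eef_pos: [0.6119, 0.3333, 0.0974]
tcp_rot: [0.76, 0.65, 0.003, 0.001]
contact_force: [0.9, 0.0, 0.4]
opening: 0.001
[0.61151901 0.33160889 0.09681865] -0.0029919565609025107
[[105.55095845 152.28333299]
 [102.40895227 149.30470489]
 [ 99.16107904 146.22183182]]
```

View pics/top5.png

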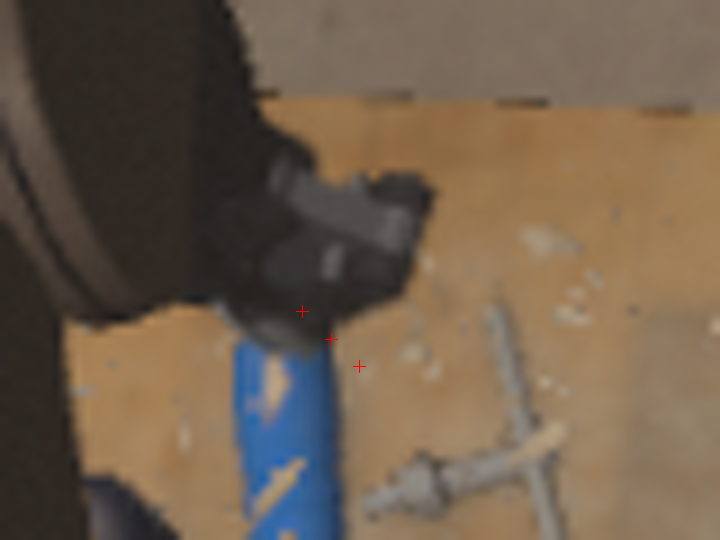

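```bash
python3 -m crank '-60 0 -20 0 0 0; -60 0 -20 0 0 0; -60 0 0 0 0 0; -60 0 0 0 0 0; -60 0 0 0 0 0' 
python3 -m crank '-50 0 0 0 0 0; 0 0 0 0 0 0; 0 0 0 0 0 0' 
python3 go.py .5375 -.021 .07 1.415
```

```text
time: 8.15
eef_pos: [0.5631, 0.0321, 0.1353]
tcp_rot: [0.761, 0.649, 0.001, 0.002]
contact_force: [0.8, 0.1, 0.3]
opening: -0.003
time: 8.52
eef_pos: [0.5555, -0.0149, 0.1344]
tcp_rot: [0.761, 0.649, 0.001, 0.001]
contact_force: [-0.4, 0.0, -0.6]
opening: 0.004
t 8.53 pos [ 0.5555 -0.0149  0.1344] yaw 1.412 tilt [ 2.e-03 -2.e-04 -1.e+00] op 0.004
F [-0.37  0.02 -0.58] T [-0.017 -0.032  0.031] q [-0.21   0.086  1.93   0.     1.124 -1.621]
shift [ -8.9 -16.9  64.4] turn [ 0.002 -0.    -0.003]
```

```bash
python3 -m crank '-9 -17 10 0 0 0; 0 0 25 0 0 0; 0 0 25 0 0 0; 0 0 0 0 0 0' 
python3 -m crank '0 0 4 0 0 0; 0 0 4 0 0 0; 0 0 4 0 0 0; 0 0 0 0 0 0' 
python3 -m crank '0 0 2 0 0 0; 0 0 2 0 0 0; 0 0 0 0 0 0' 
python3 -m crank '0 0 2 0 0 0; 0 0 2 0 0 0; 0 0 0 0 0 0' 
python3 go.py .5375 -.021 .07 1.415
```

```text
time: 9.02
eef_pos: [0.5353, -0.019, 0.0713]
tcp_rot: [0.76, 0.65, -0.001, -0.002]
contact_force: [-0.2, -0.4, 0.0]
opening: 0.002
time: 9.52
eef_pos: [0.5368, -0.0206, 0.061]
tcp_rot: [0.761, 0.649, -0.0, -0.0]
contact_force: [-1.1, -0.1, -0.0]
opening: -0.001
time: 9.9
eef_pos: [0.5368, -0.0207, 0.0569]
tcp_rot: [0.761, 0.649, -0.0, -0.0]
contact_force: [-0.2, -0.5, 0.5]
opening: -0.002
time: 10.28
eef_pos: [0.5367, -0.0206, 0.0528]
tcp_rot: [0.761, 0.649, -0.0, -0.0]
contact_force: [0.5, 0.2, -1.2]
opening: -0.004
t 10.28 pos [ 0.5367 -0.0206  0.0528] yaw 1.413 tilt [-5.e-04  1.e-04 -1.e+00] op -0.004
F [ 0.46  0.19 -1.18] T [ 0.007  0.003 -0.016] q [-0.227  0.156  2.021  0.     0.966 -1.64 ]
shift [ -0.3   0.9 -17.2] turn [-0.001 -0.    -0.002]
```

```bash
for i in 1 ; do 
python3 -m crank '0 0 2 0 0 0; 0 0 2 0 0 0; 0 0 0 0 0 0' |grep -E 'pos|force'; done
python3 -m crank '0 0 2 0 0 0; 0 0 2 0 0 0; 0 0 0 0 0 0' |grep -E 'pos|force'
```

```text
eef_pos: [0.5367, -0.0206, 0.0488]
contact_force: [0.2, 0.0, -0.3]
eef_pos: [0.5367, -0.0206, 0.0448]
contact_force: [0.3, -0.4, -0.2]
```

```bash

python3 -m crank '0 0 2 0 0 0; 0 0 2 0 0 0; 0 0 0 0 0 0' |grep -E 'pos|force'
python3 -m crank '0 0 2 0 0 0; 0 0 2 0 0 0; 0 0 0 0 0 0' |grep -E 'pos|force'
python3 -m crank '0 0 2 0 0 0; 0 0 1 0 0 0; 0 0 0 0 0 0' |grep -E 'pos|force'
```

```text
eef_pos: [0.5367, -0.0206, 0.0408]
contact_force: [-0.4, -0.1, 1.3]
eef_pos: [0.5367, -0.0206, 0.0368]
contact_force: [1.0, -0.2, 0.3]
eef_pos: [0.5368, -0.0206, 0.034]
contact_force: [0.3, -0.3, 0.1]
```

```bash

python3 -m crank '0 0 2 0 0 0; 0 0 1 0 0 0; 0 0 0 0 0 0' |grep -E 'pos|force'
python3 -m crank '0 0 2 0 0 0; 0 0 1 0 0 0; 0 0 0 0 0 0' |grep -E 'pos|force'
python3 - <<'E'
from plant import optics,readout
from h import *
for c in ("top","scene"):
    im=optics.read_camera(c)[:,:,::-1].copy(); cv2.imwrite(f"pics/{c}6.png",im)
    a=readout.get_state()['eef_pos']; print(proj(c,[a]))
E
```

```text
eef_pos: [0.5368, -0.0206, 0.031]
contact_force: [0.6, -0.4, 0.2]
eef_pos: [0.5368, -0.0206, 0.0279]
contact_force: [0.5, 0.3, 0.0]
[[264.17185119 202.31108354]]
[[248.30854261 230.62657157]]
```

View pics/top6.png

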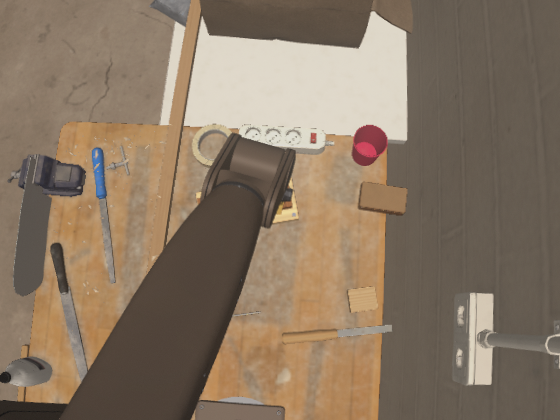

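```bash
python3 - <<'E'
from h import *
im=cv2.imread("pics/top6.png")[125:235,185:325]
im=cv2.resize(im,None,fx=5.5,fy=5.5,interpolation=cv2.INTER_CUBIC)
for z in(.028,.1,.2,.3,.4):
    q=proj("top",[.5368,-.0206,z])[0];print(z,q)
    cv2.drawMarker(im,(int((q[0]-185)*5.5+2),int((q[1]-125)*5.5+2)),(0,0,255),0,12,1)
cv2.imwrite("pics/top6z.png",im)
E
```

```text
0.028 [264.16016071 202.34221209]
0.1 [262.81275373 194.52760079]
0.2 [260.61121558 181.73941437]
0.3 [257.9085595  166.00629982]
0.4 [254.51618303 146.20386516]
```

View pics/top6z.png

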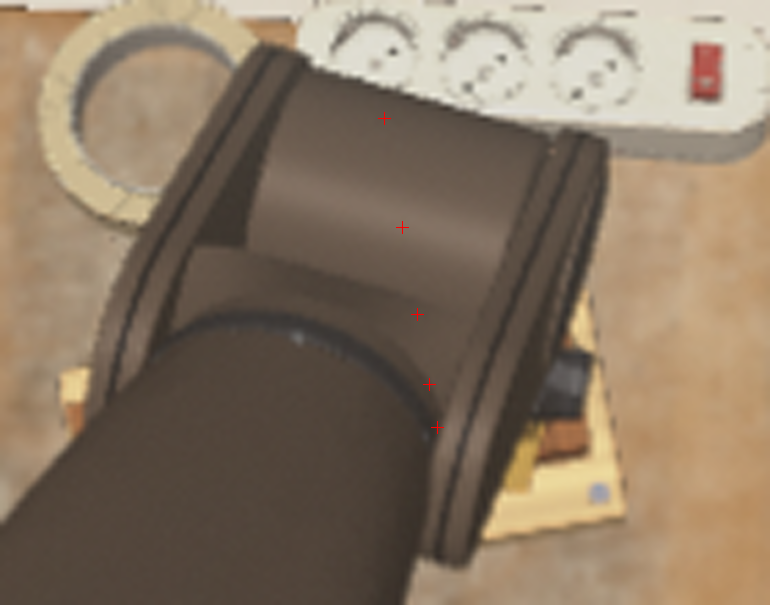

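View pics/scene6.png

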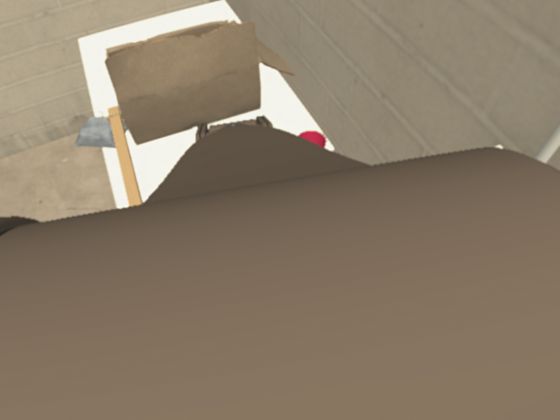

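```bash

python3 - <<'E'
from h import *
np.set_printoptions(precision=4,suppress=True)
T=lambda x,y:(185+x/6-.4,165+y/6-.4); S=lambda x,y:(170+x/6-.4,190+y/6-.4)
def tri(a,b):
    o1,d1=ray("top",a);o2,d2=ray("scene",b)
    A=np.stack([d1,-d2],1);s=np.linalg.lstsq(A,o2-o1,rcond=None)[0]
    p,q=o1+s[0]*d1,o2+s[1]*d2; return (p+q)/2,np.linalg.norm(p-q)
for n,a,b in [("corner -x-y",T(682,322),S(700,240)),("corner -x+y",T(103,420),S(215,575)),("corner +x+y",T(68,165),S(78,380)),("bush",T(387,219),S(398,256)),("cap",T(260,214),S(284,264)),("fin near end",T(572,235),S(567,163)),("fin far",T(598,115),S(541,72)),("screwdriver butt",(190,321),(234,374)),("offcut c",(362,299.5),(381,268)),("screw",T(228,369),S(313,468))]:
    print(n,*tri(a,b))
E
python3 -m crank '0 0 2 0 0 0; 0 0 2 0 0 0; 0 0 0 0 0 0' |grep -E 'pos|force'
python3 -m crank '0 0 2 0 0 0; 0 0 1 0 0 0; 0 0 0 0 0 0' |grep -E 'pos|force'

```

```text
corner -x-y [ 0.5055 -0.0996  0.0249] 0.002288662521497155
corner -x+y [0.4558 0.1123 0.0189] 0.0026926495811781482
corner +x+y [0.5523 0.1349 0.0175] 0.004030576597374275
bush [0.5315 0.0101 0.0512] 0.002510882942036308
cap [0.5216 0.0514 0.0902] 0.002369883890971536
fin near end [ 0.524 -0.057  0.08 ] 0.0002475970054075719
fin far [ 0.5692 -0.0643  0.0747] 0.0020904008521716766
screwdriver butt [0.2642 0.122  0.0128] 0.0028582450428845008
offcut c [ 0.336  -0.2499  0.0111] 0.0010265731626765008
screw [0.4769 0.0666 0.0261] 0.0024007210972663545
eef_pos: [0.5367, -0.0206, 0.0238]
contact_force: [-0.1, 0.3, -0.2]
eef_pos: [0.5368, -0.0206, 0.021]
contact_force: [-0.4, -0.1, -0.0]
```

```bash

for i in 1; do python3 -m crank '0 0 2 0 0 0; 0 0 1 0 0 0; 0 0 0 0 0 0' |grep -E 'pos|force'; done
python3 -m crank '0 0 2 0 0 0; 0 0 1 0 0 0; 0 0 0 0 0 0' |grep -E 'pos|force'
python3 go.py .5375 -.021 .07 1.415
```

```text
eef_pos: [0.5368, -0.0206, 0.018]
contact_force: [-0.1, -0.4, -0.8]
eef_pos: [0.5371, -0.0207, 0.0172]
contact_force: [-5.4, 1.3, 10.7]
t 14.5 pos [ 0.5371 -0.0207  0.0172] yaw 1.413 tilt [-1.1e-03 -1.0e-04 -1.0e+00] op 0.002
F [-5.43  1.28 10.73] T [0.105 0.89  0.05 ] q [-0.227  0.214  2.032 -0.     0.897 -1.64 ]
shift [ -0.3   0.4 -52.8] turn [-0.001  0.    -0.002]
```

```bash

python3 -m crank '0 0 -20 0 0 0; 0 0 -30 0 0 0; 0 0 -20 0 0 0; 0 0 0 0 0 0' 0.2
python3 go.py .546 -.0605 .07 1.415
```

```text
time: 15.0
eef_pos: [0.5385, -0.021, 0.087]
tcp_rot: [0.761, 0.649, 0.001, 0.002]
contact_force: [-0.3, -0.1, 0.0]
opening: 0.598
t 15.0 pos [ 0.5385 -0.021   0.087 ] yaw 1.413 tilt [ 0.0043 -0.001  -1.    ] op 0.598
F [-0.33 -0.05  0.01] T [ 0.01  -0.011  0.01 ] q [-0.227  0.107  2.003 -0.     1.027 -1.64 ]
shift [-37.8  13.6  17.1] turn [ 0.004  0.    -0.002]
```

```bash

python3 -m crank '-19 7 0 0 0 0; -19 7 0 0 0 0; 0 0 20 0 0 0; 0 0 16 0 0 0; 0 0 0 0 0 0'
python3 -m crank '0 0 5 0 0 0; 0 0 5 0 0 0; 0 0 5 0 0 0; 0 0 3 0 0 0; 0 0 0 0 0 0'
python3 go.py .546 -.0605 .03 1.415
```

```text
time: 15.62
eef_pos: [0.5429, -0.0605, 0.0466]
tcp_rot: [0.761, 0.649, -0.001, -0.002]
contact_force: [0.4, -0.3, 0.1]
opening: 0.599
time: 16.25
eef_pos: [0.5446, -0.0602, 0.0308]
tcp_rot: [0.761, 0.649, -0.0, -0.0]
contact_force: [0.3, -0.4, 0.1]
opening: 0.6
t 16.25 pos [ 0.5446 -0.0602  0.0308] yaw 1.413 tilt [-5.e-04  2.e-04 -1.e+00] op 0.6
F [ 0.34 -0.37  0.11] T [0.059 0.06  0.007] q [-0.295  0.212  2.003  0.     0.927 -1.709]
shift [-0.   1.4  0.8] turn [-0.    -0.    -0.002]
```

```bash

python3 -m crank '0 1 0 0 0 0; 0 0 0 0 0 0; 0 0 0 0 0 0; 0 0 0 0 0 0; 0 0 0 0 0 0' -1 25
python3 go.py .546 -.0605 .03 1.415
```

```text
time: 16.88
eef_pos: [0.5461, -0.0592, 0.0315]
tcp_rot: [0.761, 0.649, 0.001, -0.001]
contact_force: [0.8, 5.3, 1.8]
opening: 0.132
t 16.88 pos [ 0.5461 -0.0592  0.0315] yaw 1.412 tilt [ 8.0e-04  2.5e-03 -1.0e+00] op 0.132
F [0.76 5.27 1.77] T [ 0.754  0.007 -0.074] q [-0.294  0.213  2.     0.003  0.928 -1.708]
shift [-1.3  0.1  1.5] turn [ 0.    -0.003 -0.003]
```

```bash

python3 -m crank '1 0 0 0 0 0.05; 0 0 0 0 0 0.16; 0 0 0 0 0 0.16; 0 0 0 0 0 0.16; 0 0 0 0 0 0' - 40
python3 go.py .546 -.0605 .03 .25
python3 -m crank '0 0 0 0 0 0.16; 0 0 0 0 0 0.16; 0 0 0 0 0 0.16; 0 0 0 0 0 0.1; 0 0 0 0 0 0'
python3 go.py .546 -.0605 .03 .25
```

```text
time: 17.5
eef_pos: [0.5466, -0.058, 0.0316]
tcp_rot: [0.905, 0.426, 0.001, -0.001]
contact_force: [1.7, 5.3, 1.5]
opening: 0.131
t 17.5 pos [ 0.5466 -0.058   0.0316] yaw 0.881 tilt [ 0.0015  0.0027 -1.    ] op 0.131
F [1.66 5.29 1.49] T [ 0.862 -0.176 -0.071] q [-0.292  0.214  2.     0.004  0.928 -1.175]
shift [-2.3  1.1  1.6] turn [-0.001 -0.003  0.631]
time: 18.12
eef_pos: [0.5477, -0.0573, 0.0316]
tcp_rot: [0.989, 0.15, 0.003, -0.002]
contact_force: [4.4, 7.9, -0.8]
opening: 0.125
t 18.12 pos [ 0.5477 -0.0573  0.0316] yaw 0.301 tilt [ 0.0046  0.004  -1.    ] op 0.125
F [ 4.42  7.92 -0.79] T [ 1.236 -0.713 -0.035] q [-0.291  0.214  1.999  0.006  0.925 -0.596]
shift [-2.6  2.6  1.6] turn [-0.003 -0.006  0.051]
```

```bash

python3 -m crank '0 0 0 0 0 0; 0 0 0 0 0 0; 0 0 0 0 0 0; 0 0 -20 0 0 0; 0 0 -40 0 0 0' 0.2
python3 -m crank '0 -60 -40 0 0 0; 0 -60 0 0 0 0; 0 -60 0 0 0 0; 0 -60 0 0 0 0; 0 -60 0 0 0 0' 1
python3 - <<'E'
from plant import optics,readout
from h import *
for c,r in (("top",(165,245,185,310)),):
    im=optics.read_camera(c)[:,:,::-1];cv2.imwrite(f"pics/{c}7f.png",im); im=im[r[0]:r[1],r[2]:r[3]]; cv2.imwrite(f"pics/{c}7.png",cv2.resize(im,None,fx=6,fy=6,interpolation=cv2.INTER_CUBIC))
E
python3 go.py .52 .052 .03 .25
```

```text
time: 18.75
eef_pos: [0.5439, -0.0594, 0.0896]
tcp_rot: [0.989, 0.151, -0.002, -0.001]
contact_force: [0.7, -0.9, 0.6]
opening: 0.603
time: 19.38
eef_pos: [0.4582, 0.2205, 0.1261]
tcp_rot: [0.989, 0.151, 0.001, 0.0]
contact_force: [0.6, 0.2, -0.0]
opening: 1.006
t 19.43 pos [0.4553 0.2262 0.126 ] yaw 0.307 tilt [-0.0013  0.0043 -1.    ] op 0.997
F [-2.89  2.18 -0.21] T [ 0.092  0.013 -0.008] q [ 0.259 -0.01   2.046  0.005  1.106 -0.05 ]
shift [  9.  186.   95.1] turn [-0.005  0.     0.057]
```

View pics/top7.png

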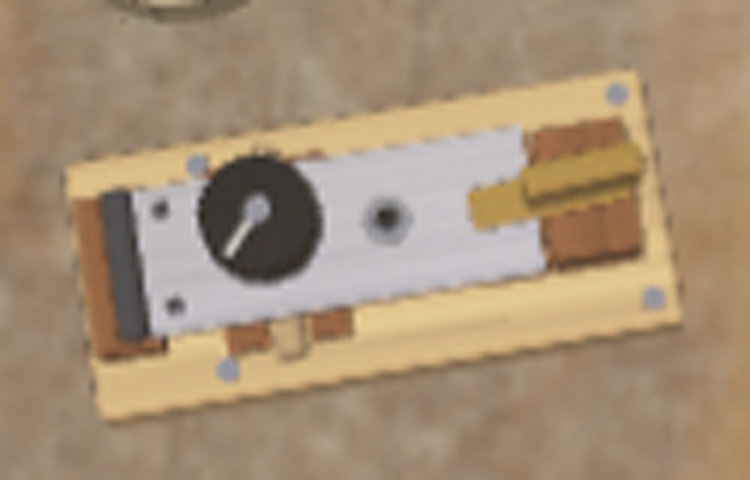

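```bash

python3 -m crank '0 0 0 0 0 -0.17; 0 0 0 0 0 -0.17; 0 0 0 0 0 -0.17; 0 0 0 0 0 -0.17; 0 0 0 0 0 0' 0.4
python3 go.py .520 .053 .075 1.0
```

```text
time: 20.05
eef_pos: [0.4588, 0.2188, 0.1258]
tcp_rot: [0.882, 0.471, -0.0, 0.0]
contact_force: [-1.1, 0.4, -0.0]
opening: 0.696
t 20.05 pos [0.4588 0.2188 0.1258] yaw 0.981 tilt [-0.e+00 -2.e-04 -1.e+00] op 0.696
F [-1.05  0.36 -0.01] T [-0.008 -0.031 -0.027] q [ 0.245 -0.009  2.046 -0.     1.105 -0.735]
shift [-103.7  143.1   50.8] turn [ 0.     0.    -0.019]
```

```bash

python3 -m crank '-30 41 0 0 0 0; -30 41 10 0 0 0; -30 41 20 0 0 0; -14 20 20 0 0 0; 0 0 0 0 0 0'
python3 -m crank '0 0 0 0 0 0; 0 0 0 0 0 0'
python3 go.py .520 .053 .027 1.0
```

```text
time: 20.68
eef_pos: [0.5191, 0.0518, 0.0741]
tcp_rot: [0.883, 0.469, -0.002, -0.001]
contact_force: [0.3, 0.7, 0.8]
opening: 0.703
time: 20.92
eef_pos: [0.5205, 0.0542, 0.0767]
tcp_rot: [0.881, 0.472, 0.001, 0.0]
contact_force: [0.0, -0.9, -0.1]
opening: 0.702
t 20.93 pos [0.5205 0.0542 0.0767] yaw 0.984 tilt [ 0.0016 -0.     -1.    ] op 0.702
F [ 0.04 -0.85 -0.09] T [ 0.04  -0.     0.006] q [-0.09   0.089  2.044  0.     1.007 -1.074]
shift [-1.3  0.2 49.7] turn [ 0.001 -0.001 -0.016]
```

```bash

python3 -m crank '-1 0 15 0 0 0; 0 0 15 0 0 0; 0 0 10 0 0 0; 0 0 0 0 0 0'
python3 -m crank '0 0 5 0 0 0; 0 0 4 0 0 0; 0 0 0 0 0 0; 0 0 0 0 0 0'
python3 go.py .520 .053 .027 1.0
python3 -m crank '0 0 0 0 0 0; 0 0 0 0 0 0; 0 0 0 0 0 0; 0 0 0 0 0 0' -1 25
python3 go.py .520 .053 .027 1.0
```

```text
time: 21.42
eef_pos: [0.5183, 0.0526, 0.0341]
tcp_rot: [0.882, 0.472, -0.001, -0.001]
contact_force: [0.7, -0.4, 0.8]
opening: 0.697
time: 21.92
eef_pos: [0.5197, 0.0524, 0.027]
tcp_rot: [0.882, 0.472, 0.0, 0.0]
contact_force: [0.5, 0.4, 0.4]
opening: 0.703
t 21.93 pos [0.5197 0.0524 0.027 ] yaw 0.983 tilt [ 4.e-04 -0.e+00 -1.e+00] op 0.703
F [0.51 0.37 0.42] T [-0.031 -0.003  0.023] q [-0.094  0.166  2.066  0.     0.909 -1.077]
shift [ 0.6 -0.1 -0. ] turn [ 0.    -0.    -0.017]
time: 22.42
eef_pos: [0.5202, 0.0531, 0.0273]
tcp_rot: [0.882, 0.472, 0.001, -0.0]
contact_force: [1.6, 4.9, 2.4]
opening: 0.469
t 22.43 pos [0.5202 0.0531 0.0273] yaw 0.983 tilt [ 0.0016  0.001  -1.    ] op 0.469
F [1.56 4.91 2.44] T [ 0.835 -0.138 -0.036] q [-9.300e-02  1.660e-01  2.065e+00  1.000e-03  9.080e-01 -1.077e+00]
shift [-0.2 -0.2  0.3] turn [ 0.001 -0.002 -0.017]
```

```bash

python3 -m crank '1 0 0 0 0 0.1; 0 0 0.1 0 0 0.16; 0 0 0.1 0 0 0.16; 0 0 0.1 0 0 0.16; 0 0 0 0 0 0' - 40
python3 go.py .520 .053 .027 1.0
python3 -m crank '0 0 0.1 0 0 0.16; 0 0 0.1 0 0 0.16; 0 0 0.1 0 0 0.16; 0 0 0.1 0 0 0.16; 0 0 0.1 0 0 0.16'
python3 -m crank '0 0 0.1 0 0 0.16; 0 0 0.1 0 0 0.16; 0 0 0.1 0 0 0.16; 0 0 0 0 0 0'
python3 go.py .520 .053 .027 1.0
```

```text
time: 23.05
eef_pos: [0.5208, 0.0536, 0.027]
tcp_rot: [0.98, 0.201, 0.001, -0.0]
contact_force: [2.1, 4.3, 4.1]
opening: 0.468
t 23.05 pos [0.5208 0.0536 0.027 ] yaw 0.404 tilt [ 1.7e-03  5.0e-04 -1.0e+00] op 0.468
F [2.09 4.33 4.06] T [ 0.705 -0.287 -0.113] q [-9.200e-02  1.680e-01  2.064e+00  1.000e-03  9.080e-01 -4.970e-01]
shift [-1.   0.2  0. ] turn [ 0.001 -0.002 -0.596]
time: 23.68
eef_pos: [0.5221, 0.0535, 0.0266]
tcp_rot: [0.98, -0.198, 0.002, -0.001]
contact_force: [5.5, 4.4, 0.6]
opening: 0.471
time: 24.18
eef_pos: [0.5227, 0.0532, 0.0263]
tcp_rot: [0.906, -0.424, 0.003, -0.001]
contact_force: [5.8, 3.4, -0.0]
opening: 0.466
t 24.18 pos [0.5227 0.0532 0.0263] yaw -0.875 tilt [ 6.4e-03 -1.0e-04 -1.0e+00] op 0.466
F [ 5.81  3.37 -0.01] T [ 0.587 -0.979 -0.01 ] q [-9.200e-02  1.700e-01  2.063e+00  1.000e-03  9.020e-01  7.830e-01]
shift [-1.6  2.2 -0.7] turn [ 1.000e-03 -7.000e-03 -1.875e+00]
```

```bash

python3 -m crank '0 0 0.1 0 0 0.15; 0 0 0.1 0 0 0.15; 0 0 0 0 0 0' >/dev/null
python3 go.py .520 .053 .027 1.0 | head -2
python3 -m crank '0 0 0.1 0 0 0.1; 0 0 0 0 0 0; 0 0 0 0 0 0' >/dev/null
python3 go.py .520 .053 .027 1.0 | head -2
python3 -m crank '0 0 0 0 0 0.1; 0 0 0 0 0 0; 0 0 0 0 0 0' >/dev/null
python3 go.py .520 .053 .027 1.0 | head -2
```

```text
t 24.55 pos [0.523  0.0528 0.0262] yaw -1.175 tilt [ 7.1e-03 -8.0e-04 -1.0e+00] op 0.468
F [ 6.39  2.61 -0.57] T [ 0.44  -0.988 -0.035] q [-0.092  0.171  2.063 -0.     0.901  1.083]
t 24.93 pos [0.523  0.0526 0.0261] yaw -1.275 tilt [ 0.0071 -0.001  -1.    ] op 0.468
F [ 6.95  1.47 -1.4 ] T [ 0.34  -0.995 -0.037] q [-0.093  0.171  2.063 -0.     0.901  1.182]
t 25.3 pos [0.5231 0.0525 0.026 ] yaw -1.374 tilt [ 0.0073 -0.0012 -1.    ] op 0.47
F [ 7.76  1.87 -1.  ] T [ 0.317 -1.044 -0.095] q [-9.300e-02  1.710e-01  2.063e+00 -1.000e-03  9.000e-01  1.282e+00]
```

```bash

for i in 1; do python3 -m crank '0 0 0 0 0 0.08; 0 0 0 0 0 0; 0 0 0 0 0 0' >/dev/null
python3 go.py .520 .053 .027 1.0 | head -2; done
python3 -m crank '0 0 0 0 0 0.08; 0 0 0 0 0 0; 0 0 0 0 0 0' >/dev/null
python3 go.py .520 .053 .027 1.0 | head -2
```

```text
t 25.68 pos [0.5231 0.0524 0.026 ] yaw -1.454 tilt [ 0.0074 -0.0016 -1.    ] op 0.469
F [ 7.13  1.44 -2.49] T [ 0.297 -1.071  0.075] q [-9.300e-02  1.710e-01  2.063e+00 -1.000e-03  9.000e-01  1.362e+00]
t 26.05 pos [0.5223 0.0521 0.026 ] yaw -1.529 tilt [ 0.0053 -0.0033 -1.    ] op 0.464
F [ 5.7   0.7  -0.93] T [ 0.259 -0.73   0.843] q [-0.092  0.171  2.063 -0.004  0.902  1.438]
```

```bash

python3 -m crank '0 0 0 0 0 0; 0 0 0 0 0 0; 0 0 0 0 0 0' >/dev/null
python3 go.py .520 .053 .027 1.0 | head -2
python3 -m crank '0 0 0 0 0 -0.04; 0 0 0 0 0 0' >/dev/null
python3 go.py .520 .053 .027 1.0 | head -2
python3 -m crank '0 0 0 0 0 -0.04; 0 0 0 0 0 0' >/dev/null
python3 go.py .520 .053 .027 1.0 | head -2
python3 -m crank '0 0 0 0 0 -0.04; 0 0 0 0 0 0' >/dev/null
python3 go.py .520 .053 .027 1.0 | head -2
```

```text
t 26.43 pos [0.5223 0.0522 0.026 ] yaw -1.529 tilt [ 0.0053 -0.0032 -1.    ] op 0.466
F [ 4.71  0.46 -0.18] T [ 0.273 -0.78   0.838] q [-0.092  0.171  2.063 -0.003  0.902  1.438]
t 26.68 pos [0.5223 0.0522 0.026 ] yaw -1.493 tilt [ 0.0053 -0.0022 -1.    ] op 0.466
F [ 4.75  0.75 -0.14] T [ 0.214 -0.773  0.157] q [-9.300e-02  1.710e-01  2.063e+00 -2.000e-03  9.020e-01  1.401e+00]
t 26.93 pos [0.5223 0.0523 0.026 ] yaw -1.453 tilt [ 0.0053 -0.0018 -1.    ] op 0.469
F [5.35 0.92 0.3 ] T [ 0.221 -0.764  0.021] q [-9.300e-02  1.710e-01  2.063e+00 -2.000e-03  9.020e-01  1.362e+00]
t 27.18 pos [0.5223 0.0523 0.026 ] yaw -1.413 tilt [ 0.0052 -0.0018 -1.    ] op 0.467
F [4.61 0.84 0.74] T [ 0.167 -0.735  0.048] q [-9.300e-02  1.710e-01  2.063e+00 -2.000e-03  9.020e-01  1.322e+00]
```

```bash

python3 -m crank '0 0 -0.1 0 0 -0.15; 0 0 -0.1 0 0 -0.15; 0 0 -0.1 0 0 -0.15; 0 0 -0.1 0 0 -0.15; 0 0 -0.1 0 0 -0.15' 
python3 -m crank '0 0 -0.1 0 0 -0.15; 0 0 -0.1 0 0 -0.15; 0 0 -0.1 0 0 -0.15; 0 0 -0.1 0 0 -0.15; 0 0 -0.1 0 0 -0.15' 
python3 -m crank '0 0 0 0 0 0; 0 0 0 0 0 0; 0 0 0 0 0 0; 0 0 0 0 0 0' 
python3 go.py .520 .053 .027 1.0
python3 - <<'E'
from plant import optics,readout
from h import *
for c in ("top",):
    im=optics.read_camera(c)[:,:,::-1];cv2.imwrite(f"pics/{c}8.png",im)
E
```

```text
time: 27.8
eef_pos: [0.522, 0.0528, 0.0265]
tcp_rot: [0.946, -0.324, 0.002, -0.0]
contact_force: [4.1, 3.2, 1.3]
opening: 0.466
time: 28.42
eef_pos: [0.5215, 0.0529, 0.0269]
tcp_rot: [0.999, 0.045, 0.002, 0.0]
contact_force: [3.0, 2.8, 2.2]
opening: 0.47
time: 28.92
eef_pos: [0.5214, 0.0529, 0.027]
tcp_rot: [0.999, 0.041, 0.002, 0.0]
contact_force: [4.3, 1.8, 2.5]
opening: 0.469
t 28.93 pos [0.5214 0.0529 0.027 ] yaw 0.082 tilt [ 3.2e-03 -7.0e-04 -1.0e+00] op 0.469
F [4.33 1.83 2.52] T [ 0.338 -0.757  0.082] q [-9.200e-02  1.680e-01  2.064e+00 -1.000e-03  9.060e-01 -1.740e-01]
shift [-1.4 -0.2 -0.1] turn [ 0.002 -0.002 -0.918]
```

View pics/top8.png

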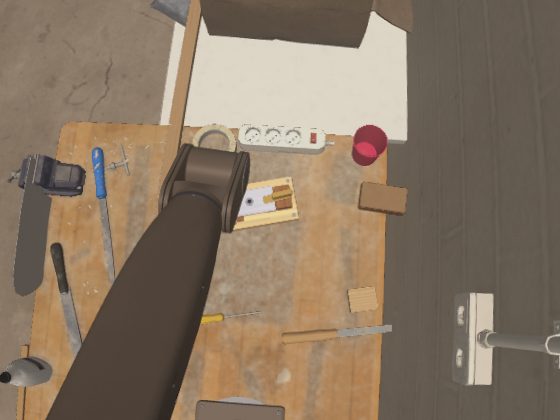

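The picture shows the turnbutton still across the leaf at about (280,196). The tape roll, cup, block and offcut are all where they started. The fingers hold the cap at opening 0.469, with the arm at rest.

```bash
python3 -c "
from plant import ctrl
print(ctrl.sign_off())"
```

```text
the job is handed in; nothing more can be done
None
```

I turned the turnbutton across the leaf, screwed the cap down to its stop and backed it off about a quarter turn. I handed the job in still gripping the cap, at about 29 s on the robot's clock.

**Turnbutton:** I pinched the fin and turned it clockwise by 1.11 rad, to an estimated 1.5 rad. The pictures taken afterwards show it lying across the leaf end, also while the cap was gripped.

**Cap:** I gripped it at 40 N and turned it about 2.44 rad clockwise. There the wrist moment jumped from about 0.1 to 0.84 N m, which I took as the stop. The white index line had suggested about 2.45 rad. I then backed it off by about 1.57 rad, measured from where the stop's load came off.

**Last checks:**
- The opening read 0.469, about 40 mm on the 42 mm cap, and the arm was at rest.
- The bystanders looked unmoved by eye.
- The arm hid the cap itself from the cameras at the end, so its final angle rests on tool yaw and torque, not on a picture.

**What disagreed:** The shut fingertips first met the leaf (50 mm high) when the reported TCP height was only about 17.5 mm. They therefore sat about 32 mm higher than reported. My first attempt to grip the fin closed on nothing because of this. I measured the offset by touching the leaf and used it for both grasps. Both readings then came within about 2 mm of the stated sizes.

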